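# Centre the water dropper on its plinth and take the picture

## Robot

A 6-joint arm with a two-finger parallel gripper is mounted at the origin on the work surface. World frame = base frame: x ahead of the robot, y to its left, z up, the work surface at z = 0. Lengths are in m, angles in rad, forces in N, time in s.
With the tool pointing down it reaches from about 0.25 to 0.725 m from the base axis. Payload 4 kg.
Tool frame: the origin (TCP) lies at the very end of the fingers, on their centre line; the grasp point (between the pads) lies 19 mm behind it; x points along the fingers, y is the direction in which the jaws open and shut, and the axes are right-handed (so a half turn about x gives the same grasp; the last joint's range is limited). The gripper opens to 85 mm and grips with 20 to 120 N. Pads are 22 mm wide; open, the fingers measure 114 mm over their backs; the gripper's body (76 mm by 85 mm) begins 54 mm behind the grasp point. The pads swing forward as they close: fully open they stand 13 mm farther back than shut.
Start: joints at [-1.12, 0.241, 0.005, 1.335, 0, 1.571], TCP at [0.218, -0.45, 0.231] pointing down, gripper open.
Joint ranges: [-2.72, 2.72], [-1.05, 1.87], [-1.09, 1.28], [-1.99, 2.15], [-1.42, 1.44], [-3.14, 3.14]. Speed limits (rad/s): [2.79, 2.79, 3.14, 3.14, 3.14, 3.14].

## Interface

Orientations are given as a unit quaternion [x, y, z, w].
In Python, from workcell import get_obs, camera, job_done gives the robot as it stands. The module is installed in compiled form; this text tells all that it offers.
- The arm moves only by the tool arm_command, never from a script. Its argument "motion" is a list of rows, each an object of numbers: "x", "y", "z": the shift along the tool's x, y, z in m; "roll": the turn about the tool's x in rad; "fingers": the opening, from 0 (shut) to 1 (fully open). A call has 1 to 20 rows; each row shifts and turns the pose as measured when the row begins, along the tool's axes as they then stand; what a row does not reach is not made up. A row lasts 1/12 s, in which the tool goes at most 41.7 mm and 7.16 degrees, less where a joint would pass 70% of its speed; a pose out of reach is approached as far as the arm can. A call is refused whole if a number of a shift passes 0.0417 or a number of a turn 0.125, either way. A call with a gripper value outside its range is refused whole. The fingers move at their own pace and stop on an object; the grip force is fixed at half the most. Time passes only in rows, so rows that do not move let the fingers close. It gives the time, the measured TCP pose, the force and the opening at its end, in the units of the state.
- get_obs(): the state, without advancing time (a new reading comes with each control period).
- camera(name): name is "scene" or "top"; returns a dict with "frame" (420x560x3 uint8, red, green, blue), "intrinsics" (3x3 intrinsics, pixels), "k1" (the pictures are not rectified: a ray, as slopes to the right and down, at radius r is drawn at 1 + k1 r^2 times it, then the intrinsics apply), "rvec" (rotation vector, rad) and "tvec" (3), from world to camera coordinates, as OpenCV has them. Camera axes: x right, y down, z forward; pixel columns grow to the right and rows downward; lengths in m; the calibration is good to about 2 mm. A picture is of the moment at which its call begins. There is no depth.
- job_done(): hands the job in, once; it reports no verdict.
The state is a dict: "clock": time; "joint_pos": joint angles; "joint_vel": joint speeds; "tau": joint torques, N m; "eef_pos": TCP position; "tool_rot": TCP orientation; "ft_force": force on the tool from outside, world axes, zero at the start; "ft_torque": the same for the moment, N m; "grip_width": finger opening in m.
Only numpy, scipy, OpenCV 4.12 (cv2) and the standard library are available. Lean on these libraries where they do the work, as an engineer would, in place of code of your own. Each camera call takes 0.05 s, during which the arm holds its last target.

## Task

For the catalogue photo, nudge the small white gourd-shaped water dropper with light taps of the fingers until it stands upright in the middle of the dark round plinth, with the pale ring showing all round its belly when seen from above, and take the fingers off it. Then press the yellow shutter button fully down and let go; do not press it before the dropper is centred. The dropper is wobbly: never pinch, lift, tip or hit it hard, keep it on the plinth, and leave the other pieces where they are.

Things in the scene. Friction and masses are not known exactly. Their poses are not given: they have to be found in the camera images.
- dropper: loose wobbly gourd-shaped water dropper, glazed white, thin blue band at the neck, 62 mm tall, round about its z (up), 60 to 130 g. Foot radius 15 mm, belly radius 23 mm, neck 9 mm (39 mm up), upper bulb 12.5 mm (49 mm up). Origin: centre of the foot's underside. It starts standing on the plinth 18 to 29 mm off-centre in any direction. A push or squeeze over 10 N is too hard
- dropper_belly (a point): point on the dropper's axis at its widest height, 17 mm above the foot, belly radius 23 mm. Touched there by an upright finger (tip 5 to 12 mm above the plinth, moving about 25 mm/s) the dropper slides and stops where the finger stops; pushed at the neck or bulb it tips over
- plinth_top (a point): centre of the flat top of the dark stone plinth, fixed to the table; the top is a disc of radius 47 mm, 35 mm above the table (foot radius 52 mm). A thin pale ring, flush, 29 mm inner and 31.5 mm outer radius, is inlaid round this centre
- shutter_top (a point): centre of the top of the yellow shutter button (radius 16 mm, pressed straight down), 22 mm above the table, in a round black housing of radius 24 mm and height 12 mm fixed to the table; the point moves down with the button
- shutter (a joint): travel of the shutter button: 0 m up, 0.006 m fully down; a spring brings it back up; about 1.5 N starts it and 5 N takes it fully down; it counts as pressed beyond 0.004 m
- seal: bystander: brown stone seal, upright block 26 x 26 x 55 mm, loose, origin at the centre of its underside
- ink_dish: bystander: dark round stone dish, radius 44 mm, 22 mm tall, loose, origin at the centre of its underside
- white_stone: bystander: flat pale stone with one round end, about 93 x 55 x 14 mm, loose, round end to its +x (35 mm behind to 58 mm ahead of the origin), origin on its underside
- slab: bystander: dark rectangular ink stone with a red dot, 110 x 170 x 24 mm (x, y, z), loose, heavy, origin at the centre of its underside
Things that resemble listed ones, but are neither listed nor needed, are in the scene too. There is more than one size of the dropper; the job needs the largest.

How it is judged:
By the outcome, as a careful person would: the job done as asked, in the order asked, and still so for the second after the job is handed in, with the robot touching nothing.
It also fails if it takes over 45 s, if anything falls off the work surface, if the arm or the gripper's body presses on something with over 40 N, if the wrist force passes 120 N, or if a joint passes its speed limit or range.

## Working session

There is one attempt and no reset: what is moved stays moved. The work goes in short steps, Python scripts to look and compute and a tool call to move; the robot and the scene stay as the last step left them, time stands still between calls to the robot, and variables do not carry over. Pictures are saved under pics/ and viewed, and the job is handed in when it is done.

Besides the shell and the picture viewer there is one more tool, called after "Call:" by a JSON object that holds its "method" and its "body", one argument or row to a line. arm_command: Moves the arm, as the interface text tells. Its arguments: {"type":"object","properties":{"motion":{"type":"array","items":{"type":"object","properties":{"x":{"type":"number"},"y":{"type":"number"},"z":{"type":"number"},"roll":{"type":"number"},"fingers":{"type":"number"}}}}},"required":["motion"]}

```bash
mkdir -p pics
cat > h.py <<'E'
import numpy as np, cv2
from workcell import get_obs, camera, job_done
def snap(name,tag):
    c=camera(name); cv2.imwrite(f'pics/{tag}.png',c['frame'][:,:,::-1]); 
    import pickle; pickle.dump(c,open(f'pics/{tag}.pkl','wb')); return c
def load(tag):
    import pickle; return pickle.load(open(f'pics/{tag}.pkl','rb'))
def ray(c,u,v):
    K=np.array(c['intrinsics'],float); k=float(c['k1'])
    p=cv2.undistortPoints(np.array([[[u,v]]],float),K,np.array([k,0,0,0,0.]))[0,0]
    R=cv2.Rodrigues(np.array(c['rvec'],float))[0]; t=np.array(c['tvec'],float).ravel()
    return -R.T@t, R.T@np.array([p[0],p[1],1.])
def onz(c,u,v,z):
    o,d=ray(c,u,v); return o+d*(z-o[2])/d[2]
def proj(c,P):
    return cv2.projectPoints(np.array(P,float).reshape(-1,1,3),np.array(c['rvec'],float),np.array(c['tvec'],float),np.array(c['intrinsics'],float),np.array([float(c['k1']),0,0,0,0]))[0][:,0]
E
python3 - <<'E'
from h import *
print(get_obs())
for n in('scene','top'):
    c=snap(n,n+'0'); o,d=ray(c,280,210); print(n,o,d,c['k1'],c['intrinsics'])
E
```

```text
{'clock': 0.0, 'joint_pos': array([-1.11998967e+00,  2.41409700e-01,  3.68729502e-03,  1.33521895e+00,
        2.66447864e-05,  1.57082627e+00]), 'joint_vel': array([ 4.68780875e-04,  1.98630189e-03, -6.15537482e-04, -2.18519002e-03,
        1.06483632e-05, -6.81087609e-04]), 'tau': array([ 5.62772657e-04, -3.72318041e+01,  2.52407652e+01,  1.68340013e-02,
       -5.66372728e-05, -1.39186113e-06]), 'eef_pos': array([ 0.2175664 , -0.44945204,  0.23040053]), 'tool_rot': array([-0.68906148, -0.1587689 ,  0.68938214, -0.1572863 ]), 'ft_force': array([ 1.05432445, -0.01532295,  0.05961316]), 'ft_torque': array([ 0.0266338 ,  0.00797674, -0.02631198]), 'grip_width': 0.085545507835719}
scene [1.32310226 0.16947646 0.54763932] [-0.82983387 -0.1911554  -0.52438822] -0.13094049704302502 [[453.25591986   0.         274.62905803]
 [  0.         453.25591986 208.78147366]
 [  0.           0.           1.        ]]
top [ 0.37317023 -0.03572757  1.11835538] [ 0.17834388  0.00099311 -0.98404562] -0.17418712887026894 [[500.00310342   0.         276.21259047]
 [  0.         500.00310342 205.10294353]
 [  0.           0.           1.        ]]
```

View pics/scene0.png

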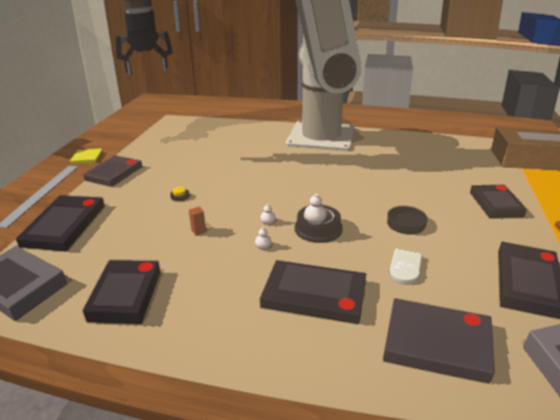

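View pics/top0.png

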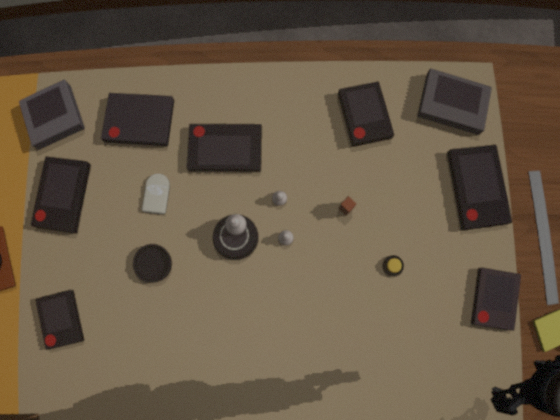

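Three white gourds are in the top view: (236,225) on the plinth, (280,198) and (286,237) on the table. The one on the plinth fits: it is the largest and it stands on the plinth. The yellow button is at (394,265); the yellow pad at (550,328) is a decoy, because it is square with no black housing. I'll confirm both in an enlarged crop.

Run:
```python
from h import *
t=load('top0');s=load('scene0')
a=cv2.resize(t['frame'][185:275,200:310],None,fx=5,fy=5,interpolation=cv2.INTER_CUBIC)
b=cv2.resize(s['frame'][185:255,245:355],None,fx=5,fy=5,interpolation=cv2.INTER_CUBIC)[:, :]
im=np.vstack([a[:450],b[:350]]); im=cv2.resize(im,None,fx=.74,fy=.74)
cv2.imwrite('pics/crop0.png',im[:,:,::-1])
print(a.shape,b.shape)
```

```text
(450, 550, 3) (350, 550, 3)
```

View pics/crop0.png

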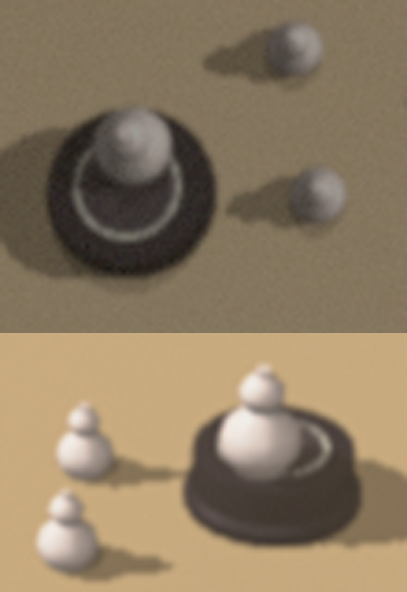

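```bash
cat > meas.py <<'E'
from h import *
from scipy.optimize import least_squares
def circ(P,r=None):
    if r: f=lambda q:np.hypot(P[:,0]-q[0],P[:,1]-q[1])-r; x0=[*P.mean(0)]
    else: f=lambda q:np.hypot(P[:,0]-q[0],P[:,1]-q[1])-q[2]; x0=[*P.mean(0),.03]
    s=least_squares(f,x0,loss='soft_l1',f_scale=.001); return s.x,np.sqrt(np.mean(s.fun**2))
def plinth(c):
    g=cv2.cvtColor(c['frame'],cv2.COLOR_RGB2GRAY).astype(int)
    vv,uu=np.mgrid[180:290,190:290]
    return g,vv,uu
E
python3 - <<'E'
from meas import *
t=load('top0')
for k,(u,v) in dict(pl=(236,237),btn=(394,265.5),seal=(347,205),g1=(281,198),g2=(287,237)).items(): print(k,onz(t,u,v,.03))
g=cv2.cvtColor(t['frame'],cv2.COLOR_RGB2GRAY)
np.set_printoptions(linewidth=250)
print(g[206:262,210:262])
E
```

```text
pl [0.51185638 0.06296407 0.03      ]
btn [ 0.44257069 -0.28193798  0.03      ]
seal [ 0.57905236 -0.18359864  0.03      ]
g1 [ 0.59747535 -0.03730848  0.03      ]
g2 [ 0.51003896 -0.04895385  0.03      ]
[[120 120 115 ... 116 115 115]
 [118 119 117 ... 119 122 121]
 [118 117 120 ... 119 117 116]
 ...
 [107 107 100 ... 119 119 120]
 [118 113 116 ... 119 121 120]
 [121 118 118 ... 117 119 120]]
```

```bash
cat >> meas.py <<'E'
def measure(t,s,verbose=True):
    g=cv2.cvtColor(t['frame'],cv2.COLOR_RGB2GRAY).astype(float)
    # plinth: dark disc edge + ring, on z=.035
    vv,uu=np.mgrid[200:275,200:272]; 
    W=np.array([onz(t,u,v,.035)[:2] for u,v in zip(uu.ravel(),vv.ravel())]).reshape(*uu.shape,2)
    G=g[200:275,200:272]
    return G,W,uu,vv
E
python3 - <<'E'
from meas import *
t=load('top0');G,W,uu,vv=measure(t,None)
c0=np.array([.512,.063])
# ring points: brightest along radial lines
g=cv2.GaussianBlur(cv2.cvtColor(t['frame'],cv2.COLOR_RGB2GRAY),(0,0),.6).astype(np.float32)
for it in range(3):
    P=[]
    for a in np.deg2rad(np.arange(0,360,6)):
        rs=np.arange(.024,.037,.0003); X=np.c_[c0[0]+rs*np.cos(a),c0[1]+rs*np.sin(a),0*rs+.035]
        uv=proj(t,X).astype(np.float32); p=cv2.remap(g,uv[:,:1],uv[:,1:],cv2.INTER_LINEAR).ravel()
        if np.cos(a)<.3:
            w=np.clip(p-p.min()-.5*(p.max()-p.min()),0,None); r=(w*rs).sum()/w.sum(); P.append(c0+r*np.array([np.cos(a),np.sin(a)]))
    P=np.array(P); q,e=circ(P); q2,e2=circ(P,.03025); print(q,e,q2,e2); c0=q2
# button
f=t['frame']; hsv=cv2.cvtColor(f,cv2.COLOR_RGB2HSV)
m=cv2.inRange(hsv[250:282,378:410],(18,120,60),(40,255,255)); n,l,st,ce=cv2.connectedComponentsWithStats(m); i=1+np.argmax(st[1:,4]);print(st[i],ce[i]+[378,250],onz(t,*(ce[i]+[378,250]),.022))
s=load('scene0');hs=cv2.cvtColor(s['frame'],cv2.COLOR_RGB2HSV)
m=cv2.inRange(hs[180:205,165:195],(18,150,60),(40,255,255)); n,l,st,ce=cv2.connectedComponentsWithStats(m); i=1+np.argmax(st[1:,4]);print(st[i],ce[i]+[165,180],onz(s,*(ce[i]+[165,180]),.022))
# dropper belly in both views: threshold crop
a=cv2.resize(t['frame'][205:245,215:260],None,fx=14,fy=14,interpolation=cv2.INTER_CUBIC);cv2.imwrite('pics/b_t.png',a[:,:,::-1])
for r in range(208,240): print(r,' '.join('%3d'%x for x in g[r,216:258]))
E
```

```text
[0.51589885 0.06666766 0.03013631] 0.00027320779159623233 [0.51604259 0.06666631] 0.0002801459242299831
[0.51611506 0.0672186  0.0298223 ] 8.91367501105187e-05 [0.516644   0.06722634] 0.00026691958655290104
[0.51611269 0.06721175 0.02982344] 8.505737450634355e-05 [0.51663754 0.06721651] 0.00027098178138287236
[  9   8  15  15 189] [394.02645503 264.91005291] [ 0.44437865 -0.28387165  0.022     ]
[  7   7  14   9 103] [178.68932039 190.99029126] [ 0.45481232 -0.28019213  0.022     ]
208 118 117 118 119 119 119 118 118 119 118 117 118 118 119 119 119 118 118 119 119 118 118 117 118 119 118 119 118 118 119 119 118 118 119 120 120 119 119 119 120 119 118
209 118 117 118 117 117 118 118 118 120 118 117 117 118 119 119 118 119 118 119 119 118 118 116 117 118 119 118 119 117 117 120 120 119 119 120 120 120 119 118 119 119 118
210 118 118 118 118 118 118 118 119 120 118 118 119 119 119 119 118 119 117 118 119 118 118 118 117 119 119 118 118 118 117 119 119 118 118 119 119 119 119 119 118 119 119
211 119 118 118 118 118 117 118 119 118 117 117 118 119 119 119 119 119 118 118 118 118 117 117 1
[... 4190 characters left out ...]
  41  43  58
236  39  39  46  65  82  76  59  49  43  42  43  46  46  47  46  45  46  47  48  49  48  48  47  48  46  47  49  51  53  60  75  96  98  71  50  45  42  40  42  40  44  56
237  38  40  49  69  89  87  68  54  49  47  48  49  48  49  48  47  48  47  47  46  47  46  47  49  50  50  53  53  54  61  77  95  91  68  50  44  43  43  44  43  45  57
238  41  42  47  66  89  93  72  55  53  53  51  52  51  53  53  51  50  47  46  46  46  48  49  50  52  53  54  54  55  64  83  97  85  63  49  43  43  45  46  45  44  55
239  41  42  44  60  85  96  80  59  54  53  50  52  54  54  55  53  49  46  46  47  47  50  50  52  54  55  53  54  58  71  92  99  78  55  46  42  44  44  43  43  43  57
```

Run:
```python
from meas import *
t=load('top0');s=load('scene0')
print(onz(t,235.6,223.7,.052), onz(t,225,223,.052),onz(t,246.2,223,.052),onz(t,235.6,234.3,.052))
hs=cv2.cvtColor(s['frame'],cv2.COLOR_RGB2HSV);g=s['frame']
for r in range(194,226): print(r,' '.join('%3d'%x for x in hs[r,298:336,1]))
# plinth disc outline scene: 
C=np.array([.5164,.0672]);th=np.linspace(0,2*np.pi,60)
im=s['frame'][:,:,::-1].copy();im2=t['frame'][:,:,::-1].copy()
for c,i in((s,im),(t,im2)):
  for r,z in((.047,.035),(.03025,.035)):
    for p in proj(c,np.c_[C[0]+r*np.cos(th),C[1]+r*np.sin(th),0*th+z]): i[int(round(p[1])),int(round(p[0]))]=(0,0,255)
  for B in((.444,-.284),(.455,-.280)):
   for p in proj(c,np.c_[B[0]+.016*np.cos(th),B[1]+.016*np.sin(th),0*th+.022]): i[int(round(p[1])),int(round(p[0]))]=(0,0,255) if B[0]<.45 else (255,0,0)
f=lambda i,y,x:cv2.resize(i[y:y+70,x:x+90],None,fx=4.3,fy=4.3,interpolation=cv2.INTER_NEAREST)
cv2.imwrite('pics/ov.png',np.vstack([np.hstack([f(im,180,275),f(im,155,135)]),np.hstack([f(im2,200,190),f(im2,230,350)])]))
```

```text
[0.53801412 0.06178676 0.052     ] [0.53991458 0.08480085 0.052     ] [0.5391697  0.03882203 0.052     ] [0.51492249 0.06182137 0.052     ]
194  93  92  94  93  92  94  93  94  93  94  94  94  94  95  92  80  61  47  44  54  75  92  94  93  94  93  93  93  94  93  92  94  93  94  93  93  93  92
195  92  93  93  93  94  93  94  92  93  93  94  95  95  90  78  61  45  38  36  44  69  88  94  94  93  93  94  94  93  94  94  92  92  94  94  92  92  94
196  93  93  93  92  92  94  92  93  93  92  94  94  91  74  47  31  30  35  35  40  56  77  88  93  93  93  93  94  94  94  94  93  94  94  92  94  94  94
197  93  94  94  93  93  93  93  93  93  93  95  92  77  45  18  14  16  30  36  34  39  54  76  89  94  94  93  94  93  92  94  94  94  94  93  92  94  93
198  93  93  93  93  93  94  93  94  94  93  94  83  54  23  12  12  15  22  33  35  35  40  56  78  91  94  93  94  92  93  94  94  92  94  93  94  94  92
199  93  92  94  93  93  93  92  94  93  94  91  72  37  16  12  13  16  22  31  34  34  35  41  66  89  94  93  94  93  94  92  94  93  93  93  92  94  94
200  93  93  94  93  93 
[... 3331 characters left out ...]
  37  36  37  38  42  44  52  52  51  46  44  42  43  43  48  56  63  67  67
222  59  58  57  53  52  52  53  50  50  51  44  41  40  41  38  38  39  39  38  38  38  39  41  42  48  50  50  45  46  44  44  48  54  59  63  65  64  68
223  59  58  55  51  54  50  52  50  47  50  50  44  43  41  41  38  42  42  40  40  41  41  44  45  52  54  50  46  49  52  55  59  63  65  64  64  68  67
224  55  57  55  58  55  54  50  50  50  50  50  47  48  44  45  44  43  43  43  44  43  46  50  54  54  59  55  57  59  58  63  64  65  64  67  60  67  69
225  59  55  55  55  56  55  55  55  54  54  50  50  50  48  50  46  49  49  46  50  56  59  58  62  61  60  60  63  64  64  69  64  68  64  68  69  66  69
```

View pics/ov.png

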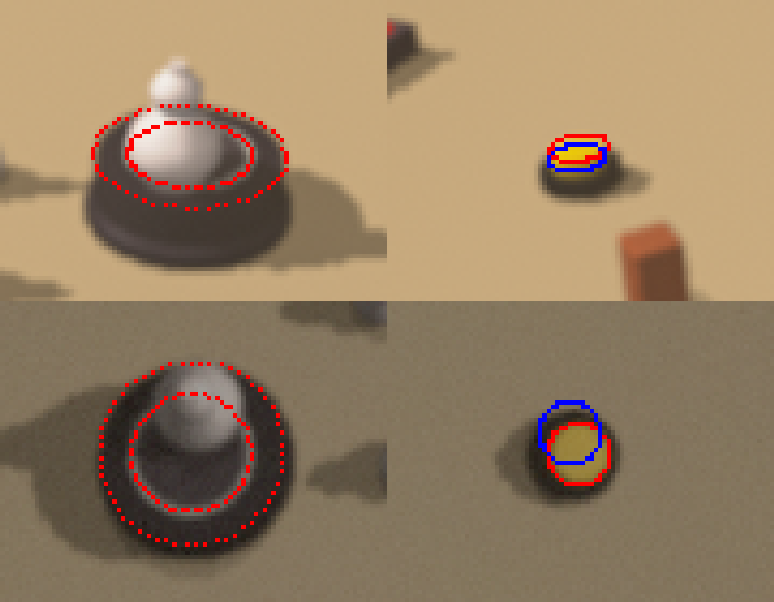

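Run:
```python
from meas import *
t=load('top0')
g=cv2.cvtColor(t['frame'],cv2.COLOR_RGB2GRAY)
print(proj(t,[[.5164-.03025,.0672,.035],[.5164,.0672+.03025,.035],[.5164,.0672-.03025,.035],[.5164,.0672,.035],[.5164-.047,.0672,.035],[.5164,.0672+.047,.035],[.5164,.0672-.047,.035]]))
print(g[244:264,233:238].mean(1).round()); print('row237',*g[236:239,206:264].mean(0).round().astype(int))
print(proj(t,[onz(t,235,250,.035)]))
```

```text
[[233.88135021 248.45580596]
 [220.10061072 234.88521103]
 [247.65718458 234.46866187]
 [233.85856625 234.68113462]
 [233.89899455 256.13094764]
 [212.50409741 234.99453614]
 [255.31118804 234.34746412]]
[ 52.  54.  58.  79. 106. 101.  66.  44.  46.  40.  41.  41.  38.  33.
  34.  54.  82.  98. 101. 103.]
row237 82 80 83 83 82 77 63 46 42 38 39 39 45 66 93 90 65 51 48 48 47 51 48 51 50 47 49 47 46 47 46 47 47 49 49 50 53 53 53 59 76 101 96 66 46 45 42 42 45 42 43 52 85 112 118 118 115 106
[[235. 250.]]
```

```bash
cat >> h.py <<'E'
from scipy.spatial.transform import Rotation as Ro
def axes(): o=get_obs(); return np.array(o['eef_pos']),Ro.from_quat(o['tool_rot']).as_matrix(),o
def to(P):
    p,R,o=axes(); return R.T@(np.array(P)-p)
E
python3 - <<'E'
from h import *
p,R,o=axes(); print(R.round(3)); 
u=np.array([.970,-.243,0])
print('goal tool shift',to([.5855,.0499,.231]))
l=R.T@u; print('u in tool',l,'roll to z',np.arctan2(-l[1],l[2]),'roll to -z',np.arctan2(l[1],-l[2]))
E
```

```text
[[-0.001  0.436 -0.9  ]
 [ 0.002 -0.9   -0.436]
 [-1.    -0.002  0.   ]]
goal tool shift [ 4.20843318e-05 -2.89240526e-01 -5.48754174e-01]
u in tool [-0.00124256  0.64134566 -0.76721783] roll to z -2.4453198390463218 roll to -z 0.6962728145434713
```

Call:
{"method": "arm_command", "body": {
  "motion": [
    {"y": -0.009,"z": -0.018,"fingers": 0},
    {"y": -0.018,"z": -0.034,"fingers": 0},
    {"y": -0.018,"z": -0.034,"fingers": 0},
    {"y": -0.018,"z": -0.034,"fingers": 0},
    {"y": -0.018,"z": -0.034,"fingers": 0},
    {"y": -0.018,"z": -0.034,"fingers": 0},
    {"y": -0.018,"z": -0.034,"fingers": 0},
    {"y": -0.018,"z": -0.034,"fingers": 0},
    {"y": -0.018,"z": -0.034,"fingers": 0},
    {"y": -0.018,"z": -0.034,"fingers": 0},
    {"y": -0.018,"z": -0.034,"fingers": 0},
    {"y": -0.018,"z": -0.034,"fingers": 0},
    {"y": -0.018,"z": -0.034,"fingers": 0},
    {"y": -0.018,"z": -0.034,"fingers": 0},
    {"y": -0.018,"z": -0.034,"fingers": 0},
    {"y": -0.018,"z": -0.034,"fingers": 0},
    {"y": -0.009,"z": -0.018,"fingers": 0},
    {"fingers": 0}
  ]
}}

```text
schema error: expected keys x, y, z, roll, fingers
```

Call:
{"method": "arm_command", "body": {
  "motion": [
    {"roll": 0.116,"fingers": 0},
    {"roll": 0.116,"fingers": 0},
    {"roll": 0.116,"fingers": 0},
    {"roll": 0.116,"fingers": 0},
    {"roll": 0.116,"fingers": 0},
    {"roll": 0.116,"fingers": 0},
    {"fingers": 0}
  ]
}}

```text
schema error: expected keys x, y, z, roll, fingers
```

Run:
```python
from h import *
p,R,o=axes(); print(o['clock'],p,R.round(3),o['joint_pos'],o['grip_width'],o['ft_force']); print(to([.5855,.0499,.12]))
snap('top','top1');snap('scene','scene1')
```

```text
0.1 [ 0.21758977 -0.44953271  0.2304938 ] [[-0.001  0.436 -0.9  ]
 [ 0.002 -0.9   -0.436]
 [-1.    -0.002  0.   ]] [-1.11999351e+00  2.41353344e-01  3.85802990e-03  1.33522226e+00
 -1.35360281e-05  1.57078918e+00] 0.08560280687926604 [-0.75917423 -0.31696556 -0.02281716]
[ 0.11104188 -0.28902727 -0.54875567]
```

All five keys are needed in every row.

Call:
{"method": "arm_command", "body": {
  "motion": [
    {"x": 0,"y": -0.009,"z": -0.018,"roll": 0,"fingers": 0},
    {"x": 0,"y": -0.018,"z": -0.034,"roll": 0,"fingers": 0},
    {"x": 0,"y": -0.018,"z": -0.034,"roll": 0,"fingers": 0},
    {"x": 0,"y": -0.018,"z": -0.034,"roll": 0,"fingers": 0},
    {"x": 0,"y": -0.018,"z": -0.034,"roll": 0,"fingers": 0},
    {"x": 0,"y": -0.018,"z": -0.034,"roll": 0,"fingers": 0},
    {"x": 0,"y": -0.018,"z": -0.034,"roll": 0,"fingers": 0},
    {"x": 0,"y": -0.018,"z": -0.034,"roll": 0,"fingers": 0},
    {"x": 0,"y": -0.018,"z": -0.034,"roll": 0,"fingers": 0},
    {"x": 0,"y": -0.018,"z": -0.034,"roll": 0,"fingers": 0},
    {"x": 0,"y": -0.018,"z": -0.034,"roll": 0,"fingers": 0},
    {"x": 0,"y": -0.018,"z": -0.034,"roll": 0,"fingers": 0},
    {"x": 0,"y": -0.018,"z": -0.034,"roll": 0,"fingers": 0},
    {"x": 0,"y": -0.018,"z": -0.034,"roll": 0,"fingers": 0},
    {"x": 0,"y": -0.018,"z": -0.034,"roll": 0,"fingers": 0},
    {"x": 0,"y": -0.009,"z": -0.018,"roll": 0,"fingers": 0},
    {"x": 0,"y": 0,"z": 0,"roll": 0,"fingers": 0}
  ]
}}

```text
clock: 1.62
eef_pos: [0.5767, 0.0363, 0.2255]
tool_rot: [-0.689, -0.156, 0.691, -0.154]
ft_force: [0.4, -0.2, -0.2]
grip_width: 0.0
```

Call:
{"method": "arm_command", "body": {
  "motion": [
    {"x": 0,"y": 0,"z": 0,"roll": 0.116,"fingers": 0},
    {"x": 0,"y": 0,"z": 0,"roll": 0.116,"fingers": 0},
    {"x": 0,"y": 0,"z": 0,"roll": 0.116,"fingers": 0},
    {"x": 0,"y": 0,"z": 0,"roll": 0.116,"fingers": 0},
    {"x": 0,"y": 0,"z": 0,"roll": 0.116,"fingers": 0},
    {"x": 0,"y": 0,"z": 0,"roll": 0.116,"fingers": 0},
    {"x": 0,"y": 0,"z": 0,"roll": 0,"fingers": 0}
  ]
}}

```text
clock: 2.2
eef_pos: [0.5687, -0.0505, 0.2216]
tool_rot: [-0.7, 0.019, 0.711, 0.07]
ft_force: [1.0, 0.8, 0.6]
grip_width: 0.0
```

Run:
```python
from h import *
p,R,o=axes(); print(o['clock'],p,R.round(3),o['joint_pos'],o['grip_width'],o['ft_force']); print(to([.5855,.0499,.12]))
snap('top','top1');snap('scene','scene1')
```

```text
2.2 [ 0.56873471 -0.05046987  0.22163815] [[-0.011 -0.125 -0.992]
 [ 0.073 -0.99   0.124]
 [-0.997 -0.071  0.02 ]] [-0.12620159  0.4029399   0.20583666  1.39412616  0.07095364  3.13981955] 1.4097087466747143e-05 [1.04412295 0.76054068 0.559533  ]
[ 0.1084884  -0.09421682 -0.00624158]
```

View pics/scene1.png

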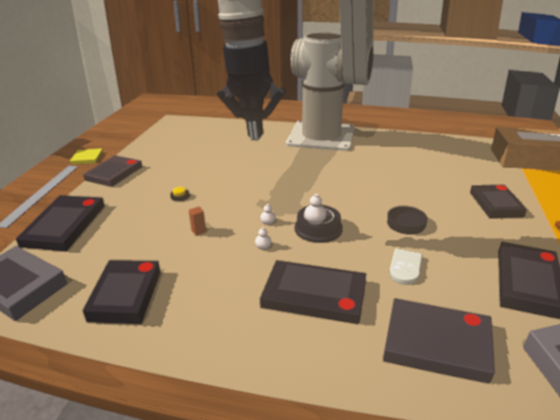

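The last joint hit its limit (3.14), leaving a 4° sideways lean. I'll turn the other way by half a turn; the same face geometry works with z pointing outward.

Call:
{"method": "arm_command", "body": {
  "motion": [
    {"x": 0,"y": 0,"z": 0,"roll": -0.12,"fingers": 0},
    {"x": 0,"y": 0,"z": 0,"roll": -0.12,"fingers": 0},
    {"x": 0,"y": 0,"z": 0,"roll": -0.12,"fingers": 0},
    {"x": 0,"y": 0,"z": 0,"roll": -0.12,"fingers": 0},
    {"x": 0,"y": 0,"z": 0,"roll": -0.12,"fingers": 0},
    {"x": 0,"y": 0,"z": 0,"roll": -0.12,"fingers": 0},
    {"x": 0,"y": 0,"z": 0,"roll": -0.12,"fingers": 0},
    {"x": 0,"y": 0,"z": 0,"roll": -0.12,"fingers": 0},
    {"x": 0,"y": 0,"z": 0,"roll": -0.12,"fingers": 0},
    {"x": 0,"y": 0,"z": 0,"roll": -0.12,"fingers": 0},
    {"x": 0,"y": 0,"z": 0,"roll": -0.12,"fingers": 0},
    {"x": 0,"y": 0,"z": 0,"roll": -0.12,"fingers": 0},
    {"x": 0,"y": 0,"z": 0,"roll": -0.12,"fingers": 0},
    {"x": 0,"y": 0,"z": 0,"roll": -0.12,"fingers": 0},
    {"x": 0,"y": 0,"z": 0,"roll": -0.12,"fingers": 0},
    {"x": 0,"y": 0,"z": 0,"roll": -0.12,"fingers": 0},
    {"x": 0,"y": 0,"z": 0,"roll": -0.12,"fingers": 0},
    {"x": 0,"y": 0,"z": 0,"roll": -0.12,"fingers": 0},
    {"x": 0,"y": 0,"z": 0,"roll": -0.12,"fingers": 0},
    {"x": 0,"y": 0,"z": 0,"roll": -0.12,"fingers": 0}
  ]
}}

```text
clock: 3.97
eef_pos: [0.5634, -0.0256, 0.2214]
tool_rot: [0.285, 0.672, -0.24, 0.64]
ft_force: [-0.9, -1.0, -1.0]
grip_width: -0.0002
```

Run:
```python
from h import *
p,R,o=axes(); print(o['clock'],p,R.round(3),o['joint_pos'],o['ft_force']); print(to([.5855,.0499,.15]))
u=np.array([.970,-.243,0]);l=R.T@u;print('roll',np.arctan2(-l[1],l[2]))
```

```text
3.9667 [ 0.56338542 -0.02563003  0.22141414] [[-0.02   0.69   0.724]
 [ 0.076  0.723 -0.687]
 [-0.997  0.042 -0.067]] [-0.08549122  0.39330553  0.19050125  1.39404311  0.07443258  0.67452111] [-0.86382101 -0.99929805 -1.02888903]
[ 0.07652403  0.06685062 -0.03112694]
roll -0.5168201275638484
```

Call:
{"method": "arm_command", "body": {
  "motion": [
    {"x": 0,"y": 0,"z": 0,"roll": -0.11,"fingers": 0},
    {"x": 0,"y": 0,"z": 0,"roll": -0.11,"fingers": 0},
    {"x": 0,"y": 0,"z": 0,"roll": -0.11,"fingers": 0},
    {"x": 0,"y": 0,"z": 0,"roll": -0.11,"fingers": 0},
    {"x": 0,"y": 0,"z": 0,"roll": -0.08,"fingers": 0},
    {"x": 0,"y": 0,"z": 0,"roll": 0,"fingers": 0}
  ]
}}

```text
clock: 4.47
eef_pos: [0.5616, -0.0183, 0.2214]
tool_rot: [0.096, 0.714, -0.043, 0.693]
ft_force: [-0.0, -0.9, -0.0]
grip_width: 0.0004
```

Run:
```python
from h import *
p,R,o=axes(); print(o['clock'],p,R.round(3),o['joint_pos'],o['ft_force']); print(to([.5855,.0499,.13]))
u=np.array([.970,-.243,0]);l=R.T@u;print('roll',np.arctan2(-l[1],l[2]))
```

```text
4.4667 [ 0.56158516 -0.01829197  0.22135268] [[-0.022  0.197  0.98 ]
 [ 0.077  0.978 -0.194]
 [-0.997  0.071 -0.037]] [-0.07295058  0.39045171  0.18602074  1.39408657  0.0748254   0.12314068] [-0.00520571 -0.87982347 -0.03144758]
[0.09575467 0.06492505 0.01353358]
roll 0.046951323650370885
```

Call:
{"method": "arm_command", "body": {
  "motion": [
    {"x": 0.02,"y": 0.016,"z": 0.004,"roll": 0.016,"fingers": 0},
    {"x": 0.02,"y": 0.016,"z": 0.004,"roll": 0.016,"fingers": 0},
    {"x": 0.02,"y": 0.016,"z": 0.004,"roll": 0.016,"fingers": 0},
    {"x": 0.02,"y": 0.016,"z": 0.003,"roll": 0,"fingers": 0},
    {"x": 0.015,"y": 0,"z": 0,"roll": 0,"fingers": 0},
    {"x": 0,"y": 0,"z": 0,"roll": 0,"fingers": 0}
  ]
}}

```text
clock: 4.97
eef_pos: [0.59, 0.0548, 0.1299]
tool_rot: [0.115, 0.71, -0.064, 0.692]
ft_force: [-1.5, -0.4, 0.1]
grip_width: -0.0004
```

Run:
```python
from h import *
p,R,o=axes(); print(o['clock'],p,R.round(3),o['ft_force']); print(to([.5855,.0499,.043]))
u=np.array([.970,-.243,0]);l=R.T@u;print('roll',np.arctan2(-l[1],l[2]))
c=snap('scene','scene2');c2=snap('top','top2')
print(proj(c,[p]),proj(c2,[p]))
a=cv2.resize(c['frame'][90:260,230:390],None,fx=3,fy=3,interpolation=cv2.INTER_CUBIC)
cv2.imwrite('pics/c2.png',a[:,:,::-1])
```

```text
4.9667 [0.59003536 0.05476507 0.12992023] [[-0.016  0.252  0.968]
 [ 0.076  0.965 -0.25 ]
 [-0.997  0.069 -0.035]] [-1.49435943 -0.40415076  0.06586368]
[ 0.08636343 -0.01186192 -0.00013616]
roll -0.009578650235836763
[[307.92423786 192.343074  ]] [[235.53891801 192.44573749]]
```

View pics/c2.png

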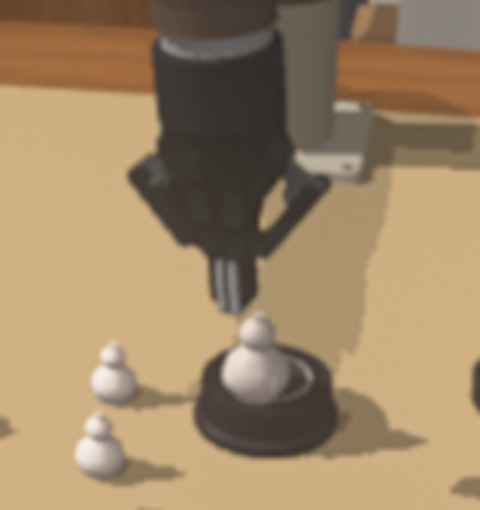

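Call:
{"method": "arm_command", "body": {
  "motion": [
    {"x": 0.015,"y": -0.006,"z": 0,"roll": 0,"fingers": 0},
    {"x": 0.02,"y": -0.006,"z": 0,"roll": -0.009,"fingers": 0},
    {"x": 0.02,"y": 0,"z": 0,"roll": 0,"fingers": 0},
    {"x": 0.015,"y": 0,"z": 0,"roll": 0,"fingers": 0},
    {"x": 0.008,"y": 0,"z": 0,"roll": 0,"fingers": 0},
    {"x": 0,"y": 0,"z": 0,"roll": 0,"fingers": 0}
  ]
}}

```text
clock: 5.57
eef_pos: [0.5951, 0.0469, 0.0634]
tool_rot: [0.115, 0.702, -0.061, 0.7]
ft_force: [0.2, 0.0, 0.7]
grip_width: -0.0002
```

Run:
```python
from h import *
p,R,o=axes(); print(o['clock'],p,R.round(3),o['ft_force']); 
u=np.array([.970,-.243,0]); C=np.array([.5164,.0672,.043]);
print('to C+34u',to(C+.034*u)); 
c=snap('scene','scene3');c2=snap('top','top3')
print(proj(c,[p]),proj(c2,[p]))
a=cv2.resize(c['frame'][130:260,250:380],None,fx=4,fy=4,interpolation=cv2.INTER_CUBIC)
cv2.imwrite('pics/c3.png',a[:,:,::-1])
```

```text
5.5667 [0.59513092 0.04687435 0.06342247] [[ 0.008  0.247  0.969]
 [ 0.076  0.966 -0.247]
 [-0.997  0.076 -0.011]] [0.18534804 0.03014156 0.73473442]
to C+34u [ 0.02093107 -0.00120705 -0.04707642]
[[302.77214076 223.0236928 ]] [[241.99254874 196.62481206]]
```

View pics/c3.png

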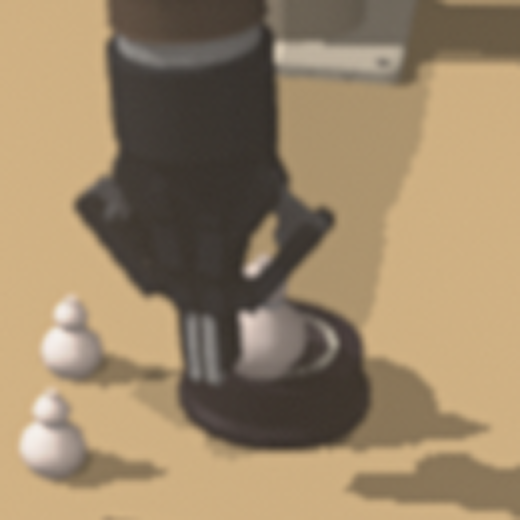

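Call:
{"method": "arm_command", "body": {
  "motion": [
    {"x": 0.012,"y": 0,"z": 0,"roll": 0,"fingers": 0},
    {"x": 0.008,"y": 0,"z": 0,"roll": 0,"fingers": 0},
    {"x": 0.003,"y": 0,"z": 0,"roll": 0,"fingers": 0},
    {"x": 0,"y": 0,"z": 0,"roll": 0,"fingers": 0},
    {"x": 0,"y": 0,"z": -0.006,"roll": 0,"fingers": 0},
    {"x": 0,"y": 0,"z": -0.004,"roll": 0,"fingers": 0},
    {"x": 0,"y": 0,"z": 0,"roll": 0,"fingers": 0}
  ]
}}

```text
clock: 6.25
eef_pos: [0.5894, 0.0515, 0.0444]
tool_rot: [0.116, 0.698, -0.06, 0.704]
ft_force: [0.5, -0.1, -0.2]
grip_width: 0.0002
```

```bash
cat > st.py <<'E'
from h import *
p,R,o=axes(); print(o['clock'],p,R[:,0].round(3),o['ft_force']); 
u=np.array([.970,-.243,0]); C=np.array([.5164,.0672,.043]);
print('to C+34u',to(C+.034*u)*1000)
E
python3 st.py
```

```text
6.25 [0.58939274 0.05150277 0.04440727] [ 0.018  0.077 -0.997] [ 0.5244295  -0.06333764 -0.15772001]
to C+34u [  1.25246472  -2.81512275 -40.6052832 ]
```

Call:
{"method": "arm_command", "body": {
  "motion": [
    {"x": 0.001,"y": -0.002,"z": -0.004,"roll": 0,"fingers": 0},
    {"x": 0,"y": -0.001,"z": -0.004,"roll": 0,"fingers": 0},
    {"x": 0,"y": 0,"z": -0.004,"roll": 0,"fingers": 0},
    {"x": 0,"y": 0,"z": -0.003,"roll": 0,"fingers": 0},
    {"x": 0,"y": 0,"z": 0,"roll": 0,"fingers": 0}
  ]
}}

```text
clock: 6.67
eef_pos: [0.5721, 0.0526, 0.0439]
tool_rot: [0.116, 0.698, -0.06, 0.704]
ft_force: [0.7, 0.0, -0.2]
grip_width: 0.0003
```

```bash
python3 st.py
```

```text
6.6667 [0.57214914 0.05263974 0.04391262] [ 0.019  0.077 -0.997] [ 0.69672466  0.04604556 -0.18788096]
to C+34u [  0.96713061   0.39285336 -23.6187445 ]
```

Call:
{"method": "arm_command", "body": {
  "motion": [
    {"x": 0,"y": 0,"z": -0.002,"roll": 0,"fingers": 0},
    {"x": 0,"y": 0,"z": -0.002,"roll": 0,"fingers": 0},
    {"x": 0,"y": 0,"z": -0.002,"roll": 0,"fingers": 0},
    {"x": 0,"y": 0,"z": -0.002,"roll": 0,"fingers": 0},
    {"x": 0,"y": 0,"z": -0.002,"roll": 0,"fingers": 0},
    {"x": 0,"y": 0,"z": -0.001,"roll": 0,"fingers": 0},
    {"x": 0,"y": 0,"z": 0,"roll": 0,"fingers": 0}
  ]
}}

```text
clock: 7.25
eef_pos: [0.562, 0.0555, 0.0448]
tool_rot: [0.116, 0.697, -0.06, 0.706]
ft_force: [0.6, -0.4, 0.2]
grip_width: 0.0003
```

```bash
python3 st.py
python3 - <<'E'
from h import *
c=snap('scene','scene4')
a=cv2.resize(c['frame'][150:260,260:380],None,fx=5,fy=5,interpolation=cv2.INTER_CUBIC)
cv2.imwrite('pics/c4.png',a[:,:,::-1])
E
```

```text
7.25 [0.56204237 0.05548097 0.04477202] [ 0.022  0.076 -0.997] [ 0.55057432 -0.40308735  0.19525032]
to C+34u [  1.74576764   0.0749297  -13.12910684]
```

View pics/c4.png

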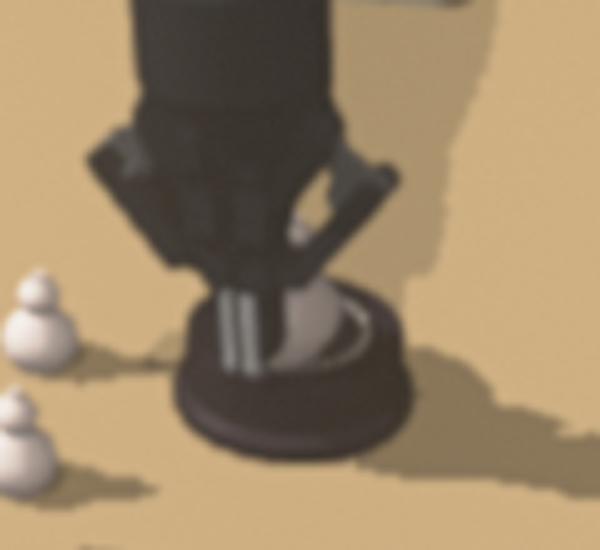

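Call:
{"method": "arm_command", "body": {
  "motion": [
    {"x": 0.001,"y": 0,"z": -0.002,"roll": 0,"fingers": 0},
    {"x": 0.001,"y": 0,"z": -0.002,"roll": 0,"fingers": 0},
    {"x": 0,"y": 0,"z": -0.002,"roll": 0,"fingers": 0},
    {"x": 0,"y": 0,"z": -0.002,"roll": 0,"fingers": 0},
    {"x": 0,"y": 0,"z": -0.001,"roll": 0,"fingers": 0},
    {"x": 0,"y": 0,"z": 0,"roll": 0,"fingers": 0}
  ]
}}

```text
clock: 7.8
eef_pos: [0.5539, 0.058, 0.0432]
tool_rot: [0.116, 0.696, -0.06, 0.706]
ft_force: [0.9, -0.2, 0.6]
grip_width: 0.0003
```

```bash
python3 st.py
python3 - <<'E'
from h import *
c=snap('scene','scene5')
c=snap('top','top5')
a=cv2.resize(c['frame'][180:280,180:290],None,fx=5,fy=5,interpolation=cv2.INTER_CUBIC)
cv2.imwrite('pics/c5.png',a[:,:,::-1])
E
```

```text
7.8 [0.55394    0.05800818 0.04315999] [ 0.025  0.076 -0.997] [ 0.8923349  -0.16196406  0.63570046]
to C+34u [ 0.11577714 -0.23966945 -4.64897124]
```

View pics/c5.png

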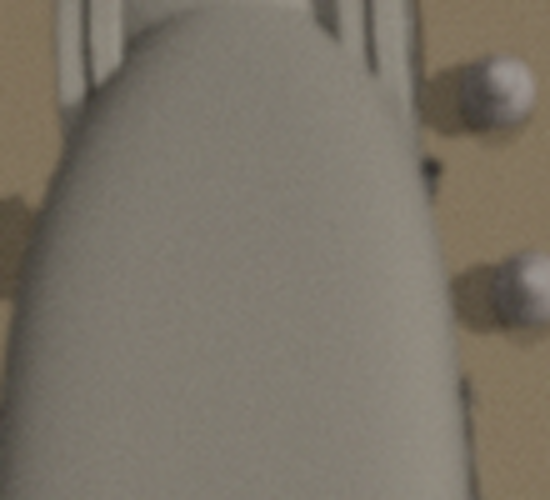

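Call:
{"method": "arm_command", "body": {
  "motion": [
    {"x": 0,"y": 0,"z": 0.004,"roll": 0,"fingers": 0},
    {"x": 0,"y": 0,"z": 0.008,"roll": 0,"fingers": 0},
    {"x": 0,"y": 0,"z": 0.01,"roll": 0,"fingers": 0},
    {"x": -0.01,"y": 0,"z": 0.008,"roll": 0,"fingers": 0},
    {"x": -0.025,"y": 0,"z": 0,"roll": 0,"fingers": 0},
    {"x": -0.03,"y": 0,"z": 0,"roll": 0,"fingers": 0},
    {"x": -0.025,"y": -0.015,"z": 0,"roll": 0,"fingers": 0},
    {"x": 0,"y": -0.03,"z": 0,"roll": 0,"fingers": 0},
    {"x": 0,"y": -0.04,"z": 0,"roll": 0,"fingers": 0},
    {"x": 0,"y": -0.04,"z": 0,"roll": 0,"fingers": 0},
    {"x": 0,"y": -0.04,"z": 0,"roll": 0,"fingers": 0},
    {"x": 0,"y": -0.02,"z": 0,"roll": 0,"fingers": 0},
    {"x": 0,"y": 0,"z": 0,"roll": 0,"fingers": 0}
  ]
}}

```text
clock: 8.98
eef_pos: [0.5414, -0.1431, 0.1202]
tool_rot: [0.113, 0.697, -0.058, 0.706]
ft_force: [-0.2, 0.6, -0.1]
grip_width: 0.0002
```

```bash
python3 st.py
python3 - <<'E'
from h import *
s=snap('scene','scene6')
c=snap('top','top6')
a=cv2.resize(c['frame'][195:275,190:280],None,fx=5,fy=5,interpolation=cv2.INTER_CUBIC)
b=cv2.resize(s['frame'][180:250,270:360],None,fx=5,fy=5,interpolation=cv2.INTER_CUBIC)
im=np.vstack([a,b]);im=cv2.resize(im,None,fx=.75,fy=.75)
cv2.imwrite('pics/c6.png',im[:,:,::-1])
E
```

```text
8.9833 [ 0.5414351  -0.1431064   0.12024086] [ 0.022  0.075 -0.997] [-0.19128984  0.61598078 -0.12093058]
to C+34u [ 92.42003342 191.34796594 -41.17894991]
```

View pics/c6.png

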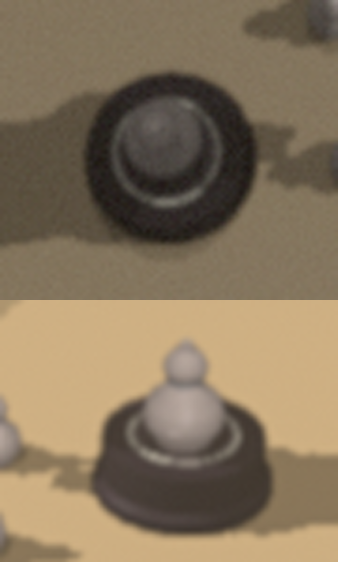

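Run:
```python
from h import *
t=load('top6');g=cv2.cvtColor(t['frame'],cv2.COLOR_RGB2GRAY)
g=cv2.GaussianBlur(g,(0,0),.5)
print('    ',*['%3d'%x for x in range(216,254)])
for r in range(216,254): print(r,' '.join('%3d'%x for x in g[r,216:254]))
p=proj(t,[[.5164,.0672,.052],[.5164,.0902,.052],[.5164,.0442,.052],[.4934,.0672,.052],[.5394,.0672,.052]]);print(p)
```

```text
216 217 218 219 220 221 222 223 224 225 226 227 228 229 230 231 232 233 234 235 236 237 238 239 240 241 242 243 244 245 246 247 248 249 250 251 252 253
216 119 118 117 118 118 116 112 107  98  89  77  64  55  50  44  41  45  44  43  42  37  41  43  42  43  51  55  59  70  85  96 104 111 116 117 118 117 117
217 118 117 118 117 114 109 100  88  74  63  52  46  44  41  39  36  40  42  42  41  41  41  41  42  40  43  45  42  49  58  69  83  97 108 113 117 118 117
218 115 113 114 111 103  92  75  60  48  45  44  40  42  39  40  42  40  41  46  44  40  41  41  43  44  42  41  40  43  43  48  59  73  87 102 113 118 118
219 104 103 102  96  80  65  50  43  41  43  43  38  40  41  43  44  43  42  44  46  44  42  43  41  42  43  39  40  42  37  39  46  52  64  83 101 112 118
220  89  87  84  73  60  48  43  41  36  40  38  40  41  39  45  52  54  55  58  59  58  57  54  53  48  43  39  41  41  40  40  42  43  51  64  81 101 112
221  82  76  67  56  47  42  37  42  42  41  43  43  47  54  60  66  69  72  74  73  75  78  81  79  67  57  49  45  40  38  41  44  41  43  47  60  82 102
222  75  65 
[... 4425 characters left out ...]
66  70  70  68  65  60  55  48  44  41  41  43  41  41  42  41  40  41  36  37  42  65
251  62  48  38  33  34  35  34  37  34  32  36  41  43  43  41  44  45  47  47  47  48  43  45  41  43  41  40  44  44  42  40  36  37  35  37  41  52  81
252  66  57  46  40  34  34  32  35  34  35  38  39  39  41  42  42  44  41  45  40  41  41  42  44  45  43  38  43  40  37  36  34  34  35  43  55  73  93
253  72  63  53  48  38  34  28  32  32  38  40  41  42  40  41  42  39  42  43  41  40  40  44  45  43  41  40  38  36  39  38  37  37  39  53  69  90 107
[[233.11014249 233.65744186]
 [222.48424053 233.81637117]
 [243.76063999 233.49366568]
 [233.12342241 244.28034942]
 [233.1037356  223.10622009]]
```

Run:
```python
from h import *
p,R,o=axes(); print(to([.598,.067,.11])*1000)
l=R.T@np.array([1,0,0]);print('roll',np.arctan2(-l[1],l[2]),o['joint_pos'][5])
```

```text
[ 27.60873716 212.92009537   4.8597951 ]
roll -0.2390633029292481 -0.056521977927820814
```

Call:
{"method": "arm_command", "body": {
  "motion": [
    {"x": 0,"y": 0.02,"z": 0.004,"roll": 0,"fingers": 0},
    {"x": 0,"y": 0.04,"z": 0.004,"roll": 0,"fingers": 0},
    {"x": 0,"y": 0.04,"z": 0,"roll": 0,"fingers": 0},
    {"x": 0,"y": 0.04,"z": 0,"roll": 0,"fingers": 0},
    {"x": 0,"y": 0.04,"z": 0,"roll": 0,"fingers": 0},
    {"x": 0,"y": 0.025,"z": 0,"roll": 0,"fingers": 0},
    {"x": 0,"y": 0,"z": 0,"roll": -0.08,"fingers": 0},
    {"x": 0,"y": 0,"z": 0,"roll": -0.08,"fingers": 0},
    {"x": 0,"y": 0,"z": 0,"roll": -0.07,"fingers": 0},
    {"x": 0,"y": 0,"z": 0,"roll": 0,"fingers": 0}
  ]
}}

```text
clock: 9.92
eef_pos: [0.6031, 0.083, 0.137]
tool_rot: [0.023, 0.698, 0.037, 0.714]
ft_force: [-0.4, 0.3, 0.3]
grip_width: 0.0001
```

```bash
cat > st2.py <<'E'
from h import *
p,R,o=axes(); print(o['clock'],p,R.round(3),o['ft_force']); 
print('to above',to([.594,.067,.043])*1000,'to end',to([.5493,.0672,.043])*1000)
l=R.T@np.array([1,0,0]);print('roll',np.arctan2(-l[1],l[2]))
E
python3 st2.py
```

```text
9.9167 [0.60310934 0.0829835  0.13698773] [[ 0.022 -0.02   1.   ]
 [ 0.085  0.996  0.018]
 [-0.996  0.084  0.023]] [-0.43986017  0.32902091  0.30555218]
to above [ 92.07400022 -23.67287724 -11.58095947] to end [ 91.1253022  -22.57207034 -56.25777892]
roll 0.020175237544736095
```

Call:
{"method": "arm_command", "body": {
  "motion": [
    {"x": 0.01,"y": -0.012,"z": -0.004,"roll": 0.01,"fingers": 0},
    {"x": 0.02,"y": -0.012,"z": -0.004,"roll": 0.01,"fingers": 0},
    {"x": 0.02,"y": 0,"z": 0,"roll": 0,"fingers": 0},
    {"x": 0.02,"y": 0,"z": 0,"roll": 0,"fingers": 0},
    {"x": 0.012,"y": 0,"z": 0,"roll": 0,"fingers": 0},
    {"x": 0.004,"y": 0,"z": 0,"roll": 0,"fingers": 0},
    {"x": 0,"y": 0,"z": 0,"roll": 0,"fingers": 0}
  ]
}}

```text
clock: 10.5
eef_pos: [0.5987, 0.076, 0.0476]
tool_rot: [0.032, 0.698, 0.031, 0.715]
ft_force: [-0.5, 0.3, -0.4]
grip_width: 0.0002
```

```bash
python3 st2.py
```

```text
10.5 [0.59872541 0.07604655 0.04757745] [[ 0.024 -0.     1.   ]
 [ 0.088  0.996 -0.002]
 [-0.996  0.088  0.024]] [-0.47850556  0.33031512 -0.3702011 ]
to above [ 3.64261712 -9.41563958 -4.81660109] to end [  2.5696057   -9.21229198 -49.50370545]
roll 9.246592393671537e-05
```

Call:
{"method": "arm_command", "body": {
  "motion": [
    {"x": 0.003,"y": -0.005,"z": -0.004,"roll": 0,"fingers": 0},
    {"x": 0,"y": -0.004,"z": -0.008,"roll": 0,"fingers": 0},
    {"x": 0,"y": 0,"z": -0.01,"roll": 0,"fingers": 0},
    {"x": 0,"y": 0,"z": -0.006,"roll": 0,"fingers": 0},
    {"x": 0,"y": 0,"z": -0.002,"roll": 0,"fingers": 0},
    {"x": 0,"y": 0,"z": 0,"roll": 0,"fingers": 0}
  ]
}}

```text
clock: 11.0
eef_pos: [0.568, 0.0673, 0.0462]
tool_rot: [0.032, 0.696, 0.031, 0.717]
ft_force: [-0.3, -0.1, -0.2]
grip_width: -0.0001
```

```bash
python3 st2.py
```

```text
11.0 [0.56795726 0.06732901 0.04620976] [[ 0.029  0.001  1.   ]
 [ 0.089  0.996 -0.003]
 [-0.996  0.089  0.029]] [-0.33526929 -0.07783733 -0.1506984 ]
to above [ 3.92226858 -0.59788332 25.94019448] to end [  2.64269189  -0.42537659 -18.74160187]
roll -0.0005975491435198562
```

Now the slow push: 18.7 mm to go.

Call:
{"method": "arm_command", "body": {
  "motion": [
    {"x": 0.002,"y": 0,"z": -0.002,"roll": 0,"fingers": 0},
    {"x": 0.001,"y": 0,"z": -0.002,"roll": 0,"fingers": 0},
    {"x": 0,"y": 0,"z": -0.002,"roll": 0,"fingers": 0},
    {"x": 0,"y": 0,"z": -0.002,"roll": 0,"fingers": 0},
    {"x": 0,"y": 0,"z": -0.002,"roll": 0,"fingers": 0},
    {"x": 0,"y": 0,"z": -0.002,"roll": 0,"fingers": 0},
    {"x": 0,"y": 0,"z": -0.002,"roll": 0,"fingers": 0},
    {"x": 0,"y": 0,"z": 0,"roll": 0,"fingers": 0}
  ]
}}

```text
clock: 11.67
eef_pos: [0.5551, 0.0675, 0.0443]
tool_rot: [0.032, 0.694, 0.031, 0.718]
ft_force: [0.2, -0.3, 0.3]
grip_width: 0.0002
```

```bash
python3 st2.py
```

```text
11.6667 [0.55506236 0.06753019 0.04426314] [[ 0.034  0.001  0.999]
 [ 0.089  0.996 -0.004]
 [-0.995  0.089  0.034]] [ 0.19704098 -0.33391781  0.26392726]
to above [ 2.53365045 -0.61087922 38.87446775] to end [ 1.03200012 -0.44620187 -5.80044611]
roll -0.0007727580007824197
```

Call:
{"method": "arm_command", "body": {
  "motion": [
    {"x": 0.001,"y": 0,"z": -0.002,"roll": 0,"fingers": 0},
    {"x": 0,"y": 0,"z": -0.002,"roll": 0,"fingers": 0},
    {"x": 0,"y": 0,"z": -0.0017,"roll": 0,"fingers": 0},
    {"x": 0,"y": 0,"z": 0,"roll": 0,"fingers": 0}
  ]
}}

```text
clock: 12.0
eef_pos: [0.5505, 0.0678, 0.0436]
tool_rot: [0.032, 0.693, 0.031, 0.719]
ft_force: [-0.2, 0.5, -0.1]
grip_width: -0.0004
```

```bash
python3 st2.py
```

```text
12.0 [0.55047849 0.06776044 0.04363624] [[ 0.037  0.     0.999]
 [ 0.089  0.996 -0.004]
 [-0.995  0.09   0.037]] [-0.17598896  0.54697091 -0.06177366]
to above [ 2.18608912 -0.79317923 43.4706399 ] to end [ 0.53923757 -0.61571547 -1.1991081 ]
roll -0.00048654176195581106
```

Call:
{"method": "arm_command", "body": {
  "motion": [
    {"x": 0,"y": 0,"z": -0.0013,"roll": 0,"fingers": 0},
    {"x": 0,"y": 0,"z": 0,"roll": 0,"fingers": 0},
    {"x": 0,"y": 0,"z": 0.004,"roll": 0,"fingers": 0},
    {"x": 0,"y": 0,"z": 0.008,"roll": 0,"fingers": 0},
    {"x": 0,"y": 0,"z": 0.01,"roll": 0,"fingers": 0},
    {"x": -0.01,"y": 0,"z": 0.008,"roll": 0,"fingers": 0},
    {"x": -0.025,"y": 0,"z": 0,"roll": 0,"fingers": 0},
    {"x": -0.03,"y": 0,"z": 0,"roll": 0,"fingers": 0},
    {"x": -0.025,"y": -0.015,"z": 0,"roll": 0,"fingers": 0},
    {"x": 0,"y": -0.03,"z": 0,"roll": 0,"fingers": 0},
    {"x": 0,"y": -0.04,"z": 0,"roll": 0,"fingers": 0},
    {"x": 0,"y": -0.04,"z": 0,"roll": 0,"fingers": 0},
    {"x": 0,"y": -0.04,"z": -0.01,"roll": 0,"fingers": 0},
    {"x": 0,"y": -0.04,"z": -0.02,"roll": 0,"fingers": 0},
    {"x": 0,"y": -0.04,"z": -0.02,"roll": 0,"fingers": 0},
    {"x": 0,"y": -0.04,"z": -0.02,"roll": 0,"fingers": 0},
    {"x": 0,"y": -0.02,"z": -0.02,"roll": 0,"fingers": 0},
    {"x": 0,"y": 0,"z": 0,"roll": 0,"fingers": 0}
  ]
}}

```text
clock: 13.5
eef_pos: [0.5007, -0.2465, 0.1071]
tool_rot: [0.028, 0.692, 0.033, 0.721]
ft_force: [-0.0, 1.0, -0.5]
grip_width: 0.0001
```

Run:
```python
from h import *
p,R,o=axes();print(o['clock'],p,R[:,0],to([.446,-.283,.06])*1000)
s=snap('scene','scene7')
c=snap('top','top7')
a=cv2.resize(c['frame'][195:275,190:280],None,fx=5,fy=5,interpolation=cv2.INTER_CUBIC)
b=cv2.resize(s['frame'][180:250,270:360],None,fx=5,fy=5,interpolation=cv2.INTER_CUBIC)
im=np.vstack([a,b]);im=cv2.resize(im,None,fx=.75,fy=.75)
cv2.imwrite('pics/c7.png',im[:,:,::-1])
g=cv2.GaussianBlur(cv2.cvtColor(c['frame'],cv2.COLOR_RGB2GRAY),(0,0),.5)
print('    ',*['%3d'%x for x in range(216,254)])
for r in range(218,252): print(r,' '.join('%3d'%x for x in g[r,216:254]))
```

```text
13.5 [ 0.50071847 -0.24647259  0.10705692] [ 0.04007764  0.08628519 -0.99546404] [ 41.49871129 -39.90252931 -56.81867238]
     216 217 218 219 220 221 222 223 224 225 226 227 228 229 230 231 232 233 234 235 236 237 238 239 240 241 242 243 244 245 246 247 248 249 250 251 252 253
218 118 121 118 115 106  93  79  67  53  48  45  44  43  42  41  46  43  38  45  45  43  42  47  46  43  44  45  43  46  51  52  64  76  94 108 118 122 125
219 107 108 106  99  82  69  57  50  48  44  44  45  44  46  48  49  50  53  54  54  49  50  50  47  46  45  45  47  45  47  49  50  55  67  87 108 121 123
220  95  91  88  79  62  51  49  44  43  45  47  45  45  56  63  69  75  79  79  76  75  73  68  59  51  47  48  42  44  47  43  46  47  52  67  88 108 120
221  86  81  72  61  50  43  44  42  42  45  49  59  70  82  93  97  99 101 101 100 101 104 100  89  75  60  53  46  43  47  45  45  42  47  52  67  88 107
222  82  70  57  47  45  43  43  41  44  54  70  86  98  99 103 103 101 100 101 101 103 108 112 111 101  89  72  58  48  47  46  45  42  45  46  52  66  88
223  75  60  49  42  41  39  46  51  61  
[... 3782 characters left out ...]
  46  50  52  52  56  66  69  61  48  41  39  35  31  38  35  33  32  34  33
248  36  37  38  35  34  33  34  39  41  40  45  48  53  58  59  55  58  60  59  58  59  58  56  55  58  55  46  38  35  39  34  33  35  32  31  33  34  34
249  45  34  37  37  35  32  35  38  35  33  38  39  41  46  51  53  54  57  59  57  56  52  48  48  47  43  40  37  37  36  35  33  33  31  32  32  33  40
250  55  41  35  33  32  34  36  38  34  35  36  34  38  37  40  41  43  44  46  46  46  42  39  43  42  38  34  37  39  39  37  34  33  34  33  32  31  46
251  62  50  39  34  32  35  36  36  34  32  32  34  36  34  37  35  36  39  37  38  37  38  37  35  37  34  32  37  38  38  37  35  32  31  29  33  39  57
```

View pics/c7.png

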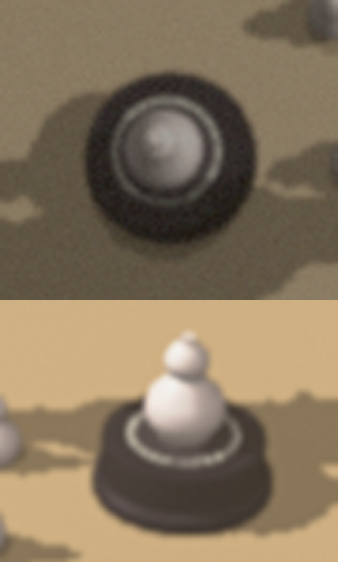

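The dropper is upright with the ring showing all round. Belly centre is (233.3, 233.9) against a target of (233.1, 233.7), so within about 0.5 mm. Next is the button.

Call:
{"method": "arm_command", "body": {
  "motion": [
    {"x": 0,"y": -0.015,"z": -0.02,"roll": 0,"fingers": 0},
    {"x": 0.01,"y": -0.015,"z": -0.02,"roll": 0,"fingers": 0},
    {"x": 0.015,"y": -0.008,"z": -0.014,"roll": 0,"fingers": 0},
    {"x": 0.008,"y": 0,"z": 0,"roll": 0,"fingers": 0},
    {"x": 0,"y": 0,"z": 0,"roll": 0,"fingers": 0}
  ]
}}

```text
clock: 14.02
eef_pos: [0.4586, -0.2774, 0.0701]
tool_rot: [0.023, 0.688, 0.038, 0.724]
ft_force: [0.3, -0.1, -0.4]
grip_width: 0.0001
```

Run:
```python
from h import *
p,R,o=axes();print(o['clock'],p,R[:,0],to([.446,-.283,.026])*1000)
s=snap('scene','scene8');print(proj(s,[p]))
b=cv2.resize(s['frame'][130:220,120:240],None,fx=5,fy=5,interpolation=cv2.INTER_CUBIC)
cv2.imwrite('pics/c8.png',b[:,:,::-1])
```

```text
14.0167 [ 0.45862906 -0.27737897  0.07012047] [ 0.05062065  0.08645121 -0.99496922] [ 42.77327349  -9.06149233 -15.03467612]
[[176.59062603 173.98805497]]
```

View pics/c8.png

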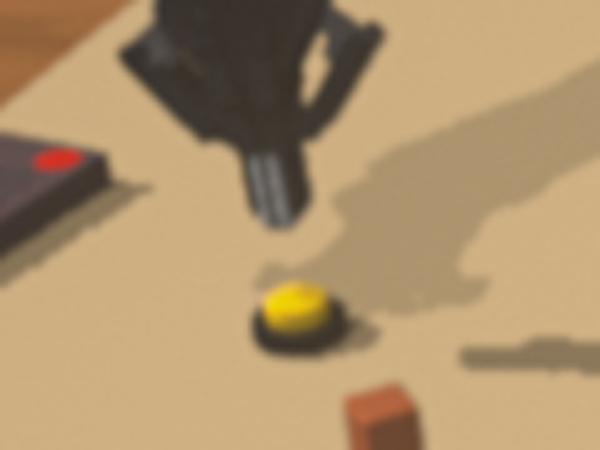

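Call:
{"method": "arm_command", "body": {
  "motion": [
    {"x": 0.008,"y": -0.005,"z": -0.007,"roll": 0,"fingers": 0},
    {"x": 0.012,"y": -0.004,"z": -0.006,"roll": 0,"fingers": 0},
    {"x": 0.01,"y": 0,"z": 0,"roll": 0,"fingers": 0},
    {"x": 0.005,"y": 0,"z": 0,"roll": 0,"fingers": 0},
    {"x": 0,"y": 0,"z": 0,"roll": 0,"fingers": 0}
  ]
}}

```text
clock: 14.48
eef_pos: [0.4541, -0.282, 0.0347]
tool_rot: [0.018, 0.686, 0.04, 0.727]
ft_force: [-0.1, -0.6, 0.5]
grip_width: 0.0002
```

Run:
```python
from h import *
p,R,o=axes();print(o['clock'],p,R[:,0],to([.447,-.2825,.016])*1000,o['ft_force'])
```

```text
14.4833 [ 0.4541365  -0.28198773  0.03468768] [ 0.05658627  0.08352813 -0.9948975 ] [18.14570548 -1.79537732 -8.24204498] [-0.08612203 -0.58432648  0.50293163]
```

Call:
{"method": "arm_command", "body": {
  "motion": [
    {"x": 0.004,"y": -0.002,"z": -0.005,"roll": 0,"fingers": 0},
    {"x": 0.004,"y": 0,"z": -0.003,"roll": 0,"fingers": 0},
    {"x": 0.003,"y": 0,"z": 0,"roll": 0,"fingers": 0},
    {"x": 0.003,"y": 0,"z": 0,"roll": 0,"fingers": 0},
    {"x": 0.002,"y": 0,"z": 0,"roll": 0,"fingers": 0},
    {"x": 0,"y": 0,"z": 0,"roll": 0,"fingers": 0}
  ]
}}

```text
clock: 14.98
eef_pos: [0.4482, -0.2833, 0.0184]
tool_rot: [0.017, 0.685, 0.04, 0.727]
ft_force: [-1.8, 0.7, 4.2]
grip_width: 0.0003
```

Run:
```python
from h import *
p,R,o=axes();print(o['clock'],p,R[:,0],to([.447,-.2825,.016])*1000,o['ft_force'])
```

```text
14.9833 [ 0.4482363  -0.28332673  0.01839382] [ 0.05868633  0.08139937 -0.99495229] [ 2.37648129  0.67741633 -1.35490026] [-1.81094478  0.70240037  4.23033437]
```

Call:
{"method": "arm_command", "body": {
  "motion": [
    {"x": 0.002,"y": 0,"z": 0,"roll": 0,"fingers": 0},
    {"x": 0.002,"y": 0,"z": 0,"roll": 0,"fingers": 0},
    {"x": 0.001,"y": 0,"z": 0,"roll": 0,"fingers": 0},
    {"x": 0,"y": 0,"z": 0,"roll": 0,"fingers": 0}
  ]
}}

```text
clock: 15.32
eef_pos: [0.4482, -0.2834, 0.0171]
tool_rot: [0.017, 0.685, 0.039, 0.728]
ft_force: [-1.6, 1.9, 4.8]
grip_width: -0.0003
```

Run:
```python
from h import *
p,R,o=axes();print(o['clock'],p,to([.447,-.2825,.016])*1000,o['ft_force'])
```

```text
15.3167 [ 0.44824877 -0.28337201  0.01714795] [ 1.13747616  0.82204865 -1.29150238] [-1.61650846  1.89564106  4.7692557 ]
```

Call:
{"method": "arm_command", "body": {
  "motion": [
    {"x": 0.003,"y": 0,"z": 0,"roll": 0,"fingers": 0},
    {"x": 0.003,"y": 0,"z": 0,"roll": 0,"fingers": 0},
    {"x": 0.003,"y": 0,"z": 0,"roll": 0,"fingers": 0}
  ]
}}

```text
clock: 15.57
eef_pos: [0.4487, -0.2836, 0.016]
tool_rot: [0.016, 0.684, 0.038, 0.729]
ft_force: [-9.7, 3.2, 25.2]
grip_width: 0.0002
```

Run:
```python
from h import *
s=snap('scene','scene9')
b=cv2.resize(s['frame'][150:215,140:220],None,fx=6,fy=6,interpolation=cv2.INTER_CUBIC)
cv2.imwrite('pics/c9.png',b[:,:,::-1])
```

```text
(no output)
```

View pics/c9.png

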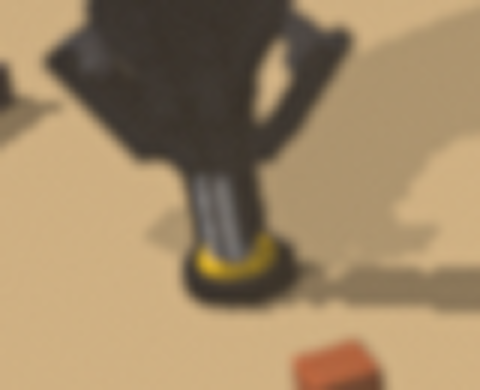

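The button is fully down: the force jumped to 25 N at its stop. Releasing and lifting clear.

Call:
{"method": "arm_command", "body": {
  "motion": [
    {"x": -0.005,"y": 0,"z": 0,"roll": 0,"fingers": 0},
    {"x": -0.015,"y": 0,"z": 0,"roll": 0,"fingers": 0},
    {"x": -0.03,"y": 0,"z": 0,"roll": 0,"fingers": 0},
    {"x": -0.03,"y": 0,"z": 0,"roll": 0,"fingers": 0},
    {"x": -0.02,"y": 0,"z": 0,"roll": 0,"fingers": 0},
    {"x": 0,"y": 0,"z": 0,"roll": 0,"fingers": 0},
    {"x": 0,"y": 0,"z": 0,"roll": 0,"fingers": 0}
  ]
}}

```text
clock: 16.2
eef_pos: [0.4432, -0.291, 0.1209]
tool_rot: [0.016, 0.682, 0.038, 0.73]
ft_force: [-0.4, -0.5, -0.6]
grip_width: -0.0002
```

Run:
```python
from h import *
s=snap('scene','scene10');c=snap('top','top10')
f=lambda i:cv2.resize(i,(400,300),interpolation=cv2.INTER_CUBIC)
im=np.vstack([np.hstack([f(s['frame']),f(c['frame'])]),np.hstack([f(s['frame'][150:225,140:240]),f(c['frame'][195:270,185:285])])])
cv2.imwrite('pics/c10.png',im[:,:,::-1])
```

```text
(no output)
```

View pics/c10.png

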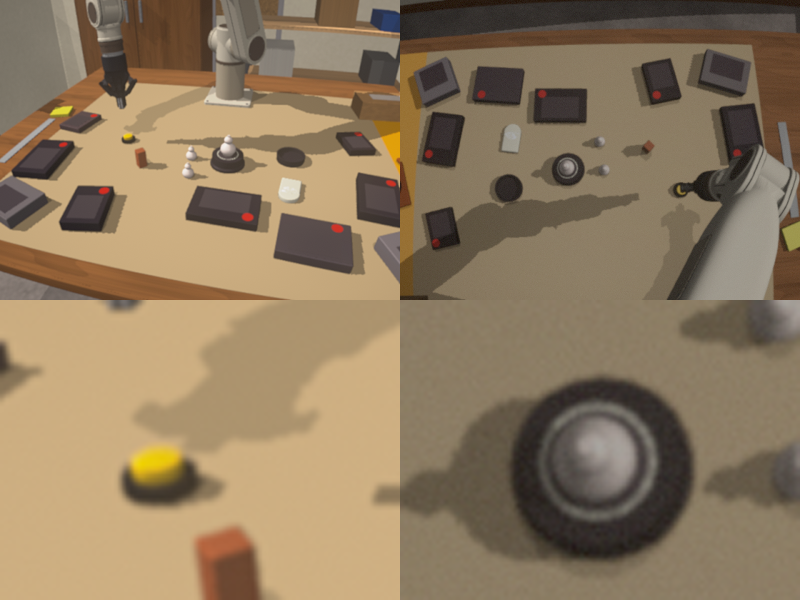

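The dropper is still upright and centred with the ring visible all round, the button is back up, and nothing else looks moved.

```bash
python3 -c "
from h import *
print(job_done())"
```

```text
the job is handed in; nothing more can be done
None
```

The dropper now stands upright in the middle of the plinth, and I then pressed the shutter button fully and released it. I handed the job in at about 16 s on the clock.

**Dropper:** It started about 22 mm off-centre. I moved it with two slow belly pushes of the shut fingers, about 25 mm/s with the tip roughly 8 to 10 mm above the plinth. The top view then put its belly within about 0.5 mm of the ring centre, and the ring still showed all round in the last picture.

**Shutter button:** I pressed it until it reached its stop, where the wrist force read 25 N. That is more than the 5 N needed but below the limits. The last picture shows it back up.

**Checks that went wrong or disagreed:**
- **Finger lean:** An early turn ran into the last joint's limit and left the fingers leaning. The lean was about 4° then and had drifted to 5 to 6° by the end. It did not affect the pushes.
- **Button position:** The two cameras first disagreed by about 10 mm, because the side-view mask included the button's wall. I aimed between them, close to the top-view value.
- **Other pieces:** I judged by eye from the pictures that they had not moved; I did not measure them.

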